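# Seat the blue-handled strainer cone over the mixing cup

## Robot

A 7-joint arm with a two-finger parallel gripper is mounted at the origin on a cart in front of the work surface, level with it; the furniture and walls round the work are solid. World frame = base frame: x ahead of the robot, y to its left, z up, the work surface at z = 0. Lengths are in m, angles in rad, forces in N, time in s.
With the tool pointing down it reaches from about 0.4 to 0.85 m from the base axis. Payload 10.4 kg.
Tool frame: the origin (TCP) lies midway between the tips of the shut fingers; the grasp point (between the pads) lies 19 mm behind it; z points along the fingers, y is the line along which they close (so a half turn about z gives the same grasp; the last joint's range is limited). The gripper opens to 87 mm and grips with 3 to 60 N. Pads are 19 mm wide; open, the fingers measure 117 mm over their backs; the gripper's body (75 mm by 190 mm) begins 51 mm behind the grasp point.
Start: joints at [-1.265, 0.332, -0.065, 1.46, 0.022, 1.35, -0.088], TCP at [0.202, 0.592, 0.223] pointing down, gripper open.
Joint ranges: [-2.6, 2.6], [-0.5, 2.12], [-1.47, 1.34], [0.16, 2.42], [-1.27, 4.41], [0.06, 2.06], [-2.6, 2.6]. Speed limits (rad/s): [2.22, 2.22, 2.79, 2.79, 3.14, 3.14, 3.14].

## Interface

Orientations are given as a unit quaternion [x, y, z, w].
In Python, from bench import r gives the robot as it stands.
- The arm moves only by the tool move_arm, never from a script. Its argument "targets" is a list of rows, each a list of 3 entries, a list of its own where there are three numbers: the shift along the tool's x, y, z in cm, then the turn, a rotation vector about the tool's x, y, z in rad, then the opening in per cent of the stroke, from 0 (shut) to 100 (fully open). In form: [[[x, y, z], [wx, wy, wz], gripper], ...]. A call has 1 to 20 rows; each row shifts and turns the commanded pose from where the row before left it, along the tool's axes as they then stand; what a row does not reach is not made up. A row lasts 1/8 s, in which the tool goes at most 62.5 mm and 10.7 degrees, less where a joint would pass 70% of its speed; a pose out of reach is approached as far as the arm can. A call with a gripper value outside its range is refused whole. The fingers move at their own pace and stop on an object; "grip_force" is the grip in N (left out, the last holds). Time passes only in rows, so rows that do not move let the fingers close. It gives the time, the measured TCP pose, the force, the opening and the grip force at its end, in the units of the state.
- r.read_state(): the state, without advancing time (a new reading comes with each control period).
- r.camera(name): name is "scene" or "top" or "wrist"; returns a dict with "image" (384x512x3 uint8, blue, green, red), "vertical_fov" (degrees; the focal length in pixels is half the picture's height over the tangent of half this angle, whatever the lens; pixels are square), "cx", "cy" (the principal point, pixels), "cam_to_world" (4x4, takes a point from camera to world coordinates). Camera axes: x right, y down, z forward; pixel columns grow to the right and rows downward; lengths in m; the calibration is good to about 2 mm. A picture is of the moment at which its call begins. There is no depth.
- r.close_job(): hands the job in; it is judged then, once.
The state is a dict: "time": time; "joint_positions": joint angles; "joint_vel": joint speeds; "joint_torque": joint torques, N m; "ee_pos": TCP position; "eef_rot": TCP orientation; "ft_force": force on the tool from outside, world axes, zero at the start; "torque": the same for the moment, N m; "width": finger opening in m; "grip_force": force on a finger pad.
Only numpy, scipy, OpenCV 4.12 (cv2) and the standard library are available. Lean on these libraries where they do the work, as an engineer would, in place of code of your own. Each camera call takes 0.05 s, during which the arm holds its last target. There are 200 camera calls.

## Task

Get ready to strain paint into the clear mixing cup: pick up the strainer cone with the blue grip by its grip and lower it into the tapered collar of the stand that has the clear mixing cup under it, letting go only once it is down inside the collar, so that it settles upright and centred. Leave the yellow-gripped strainer where it is and do not shift or tip the mixing cup.

Things in the scene. Friction and masses are not known exactly. Their poses are not given: they have to be found in the camera images.
- strainer_blue: Loose metal cone, blue grip, 0.12 kg. Origin: centre of its underside, z up. Outer radius 20 mm at z=0 to 48 mm at z=56 (open top, rim 51). A bridge handle over the mouth runs along its y: grip bar 14 mm wide (x), 56 long (y), 18 high, centred on the axis at z=91 (top z=100); wire legs to the rim at y=+-48; 26 mm free between bar and rim level. Pinch the bar's middle across x.
- strainer_yellow: The same strainer cone with a yellow grip (sizes and axes as strainer_blue), standing upright on the worktop 10 cm or more from the blue one, centre to centre. Not wanted: leave it. Clutter near the work stays under 150 mm high; the scale with its tin and the big paint can at the far left (y over 0.35) and the bottles at the back are taller.
- stand_cup_collar (a point): Centre of the mouth of the black collar of the fixed stand with the clear cup, 145 mm above the worktop, z up. Bore: radius 40 mm at the mouth, 31 at 18 mm below, matching the cone; outer radius 45. Seated, the strainer's origin is 39 mm below this point, at any yaw. Post 62 mm off on its +x side, no higher. A like stand has a grey tin under it.
- mix_cup: Clear (whitish, see-through) plastic mixing cup, loose, 89 mm across the rim, 108 mm high, 0.06 kg, standing on the 6 mm base plate under the wanted collar. Origin: centre of its underside, z up. The seated strainer dips about 9 mm into its mouth without touching.
Not all that is in view belongs to the job. Leave any green or purple look-alike of the mix_cup alone.

How it is judged:
By the outcome, as a careful person would: the job done as asked, in the order asked, and still so for the second after the job is handed in, with the robot touching nothing.
It also fails if it takes over 35 s, if anything falls off the work surface, if the arm or the gripper's body presses on something with over 40 N, if the wrist force passes 120 N, or if a joint passes its speed limit or range.

## Working session

There is one attempt and no reset: what is moved stays moved. The work goes in short steps, Python scripts to look and compute and a tool call to move; the robot and the scene stay as the last step left them, time stands still between calls to the robot, and variables do not carry over. Pictures are saved under pics/ and viewed, at most 10 in all, crops included, and the job is handed in when it is done.

Besides the shell and the picture viewer there is one more tool, called after "Request:" as name(argument=value, ...) on one line, values as JSON. move_arm: Moves the arm, as the interface text tells. Its arguments: {"type":"object","properties":{"targets":{"type":"array"},"grip_force":{"type":"number"}},"required":["targets"]}

```bash
mkdir -p pics
cat > h.py <<'E'
import numpy as np, cv2
from bench import r
def cam(n):
    c=r.camera(n); return c
def ray(c,u,v):
    f=c["image"].shape[0]/2/np.tan(np.radians(c["vertical_fov"])/2)
    T=np.array(c["cam_to_world"]); d=T[:3,:3]@np.array([(u-c["cx"])/f,(v-c["cy"])/f,1]); return T[:3,3],d
def onz(c,u,v,z):
    o,d=ray(c,u,v); return o+d*(z-o[2])/d[2]
E
python3 - <<'E'
from h import *
import pickle
s=r.read_state(); print(s["time"],s["ee_pos"],s["eef_rot"],s["width"])
C={n:cam(n) for n in("scene","top","wrist")}
pickle.dump(C,open("c0.pkl","wb"))
for n in C: 
    print(n,np.round(C[n]["cam_to_world"],3).tolist(),C[n]["vertical_fov"],C[n]["cx"],C[n]["cy"])
cv2.imwrite("pics/top0.png",cv2.resize(C["top"]["image"],(800,600)))
cv2.imwrite("pics/scene0.png",cv2.resize(C["scene"]["image"],(800,600)))
E
```

```text
0.0 [0.20168132 0.5911542  0.22175873] [ 1.63649144e-01  9.86518353e-01 -6.99202914e-04 -8.96705870e-05] 0.08675105372197327
scene [[0.745, -0.381, 0.547, -0.389], [-0.666, -0.454, 0.591, -1.183], [0.023, -0.805, -0.593, 1.059], [0.0, 0.0, 0.0, 1.0]] 47.725163412033965 258.1530192497424 184.95111667354155
top [[0.018, -0.994, 0.106, 0.312], [-0.998, -0.024, -0.052, -0.174], [0.054, -0.105, -0.993, 1.607], [0.0, 0.0, 0.0, 1.0]] 47.51161743696478 257.200830014345 193.65822165382224
wrist [[0.323, 0.907, 0.271, 0.127], [0.946, -0.309, -0.093, 0.616], [-0.001, 0.287, -0.958, 0.384], [0.0, 0.0, 0.0, 1.0]] 61.77675216497828 252.18790881009582 194.26050033501056
```

View pics/top0.png

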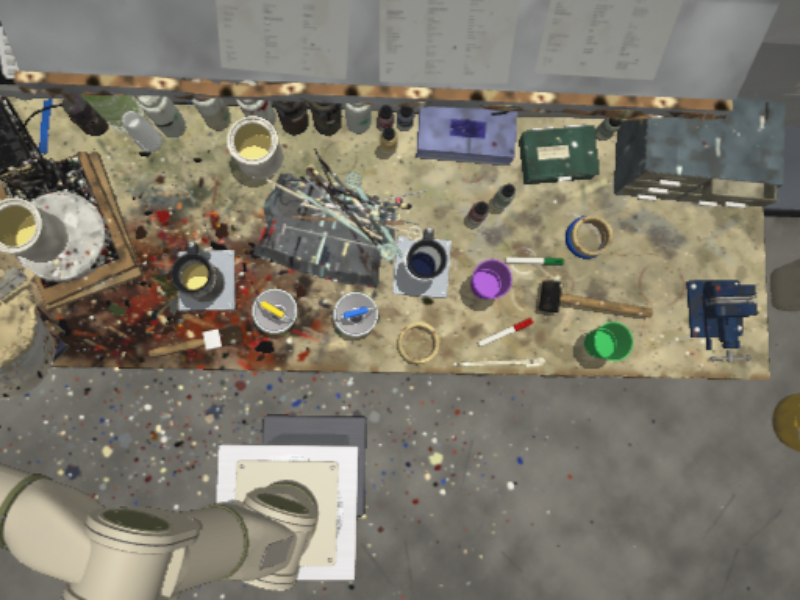

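View pics/scene0.png

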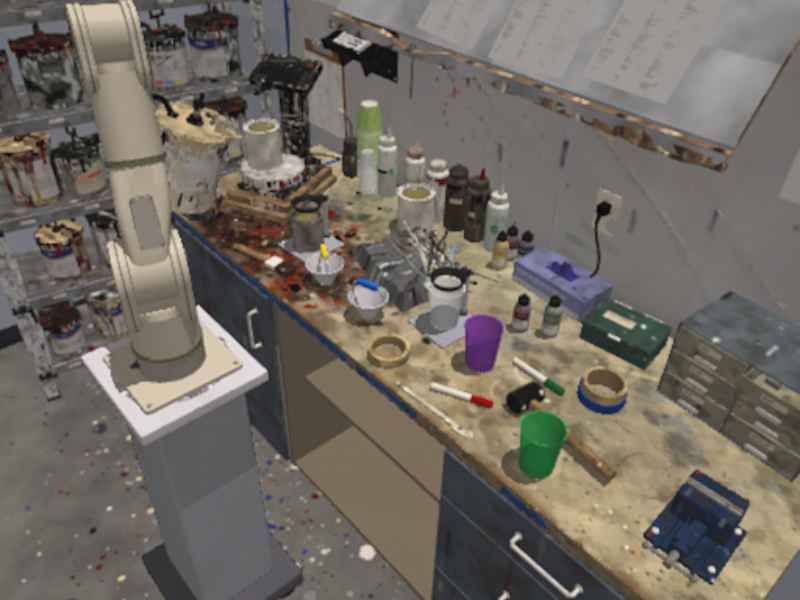

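The top view (800×600) shows the blue grip at (356,313), the yellow grip at (270,310), the wanted collar at (426,258) and the tin stand at (196,272). The scene view confirms that the clear cup stands under the right-hand collar at about (447,290). Next I'll measure these.

Run:
```python
from h import *
import pickle
C=pickle.load(open("c0.pkl","rb"))
def big(m):
    k,l,s,c=cv2.connectedComponentsWithStats(m.astype(np.uint8)); i=1+np.argmax(s[1:,4]); return l==i
for n in("top","scene"):
    c=C[n]; im=c["image"]; hsv=cv2.cvtColor(im,cv2.COLOR_BGR2HSV)
    box=(205,230,185,215) if n=="top" else (215,250,170,200)
    m=np.zeros(im.shape[:2],bool); x0,x1,y0,y1=box
    sub=hsv[y0:y1,x0:x1]; m[y0:y1,x0:x1]=(sub[...,0]>95)&(sub[...,0]<125)&(sub[...,1]>140)&(sub[...,2]>90)
    b=big(m); p=np.argwhere(b)[:,::-1].astype(np.float32)
    rc=cv2.minAreaRect(p); print(n,"blue",len(p),p.mean(0),rc)
    P=np.array([onz(c,u,v,.095)[:2] for u,v in p]); w=np.linalg.eigh(np.cov(P.T))[1][:,1]
    print(" pos z.095",P.mean(0).round(4),"range",(P.max(0)-P.min(0)).round(4),"yaw of long axis",np.degrees(np.arctan2(w[1],w[0])))
# two-view check
def tri(a,b):
    A=[];B=[]
    for c,(u,v) in ((C["top"],a),(C["scene"],b)):
        o,d=ray(c,u,v); d/=np.linalg.norm(d); M=np.eye(3)-np.outer(d,d); A.append(M);B.append(M@o)
    return np.linalg.solve(sum(A),sum(B))
print("collar rough",onz(C["top"],426*.64,258*.64,.145))
print("clutter two-view: brush block front edge",onz(C["top"],330*.64,275*.64,.05))
o=cv2.resize(C["top"]["image"][125:235,150:330],None,fx=4.4,fy=4.4,interpolation=cv2.INTER_CUBIC)
cv2.imwrite("pics/topc.png",o)
```

```text
top blue 35 [224.68571 200.31429] ((224.57693481445312, 200.38461303710938), (3.3339743614196777, 9.60969066619873), 78.69007110595703)
 pos z.095 [ 0.4474 -0.1406] range [0.0147 0.0312] yaw of long axis 103.42869915886557
scene blue 59 [234.98305 181.40678] ((234.86207580566406, 181.34481811523438), (12.62728214263916, 4.456687927246094), 21.801406860351562)
 pos z.095 [ 0.4486 -0.1471] range [0.0319 0.0592] yaw of long axis 100.14471276290402
collar rough [ 0.56699553 -0.30130686  0.145     ]
clutter two-view: brush block front edge [ 0.53790574 -0.08903392  0.05      ]
```

View pics/topc.png

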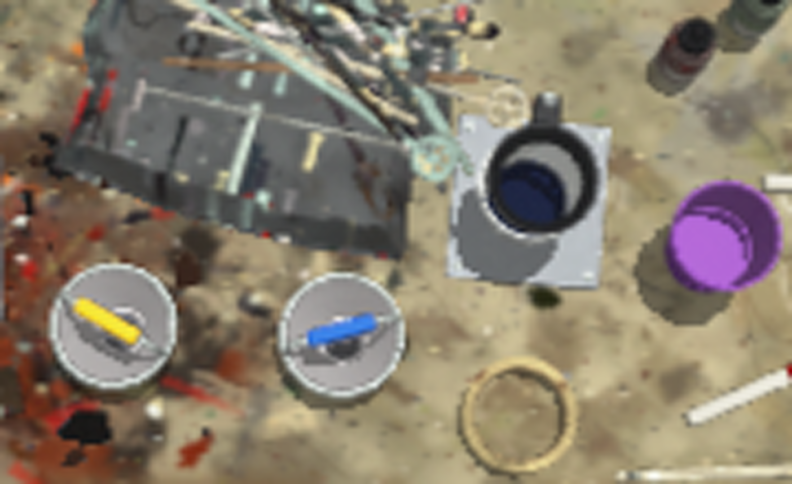

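The crop shows the blue bar from about (308,341) to (376,320), giving centre ≈ (0.448, −0.147) m and long-axis yaw ≈ 106°. The collar is at crop (542,180), about (0.567, −0.30). I'll move over the blue strainer along an arc that clears the tall things on the left.

Request:
move_arm(targets=[[[-1.7,-3.7,-1.2],[0,0,0],100],[[-1.7,-3.7,-1.2],[0,0,0],100],[[-1.7,-3.7,-1.2],[0,0,0],100],[[-1.7,-3.7,-1.2],[0,0,0],100],[[-3.9,-2.9,0],[0,0,0],100],[[-3.9,-2.9,0],[0,0,0],100],[[-3.9,-2.9,0],[0,0,0],100],[[-3.9,-2.9,0],[0,0,0],100],[[-3.5,-3.3,0],[0,0,0],100],[[-3.5,-3.3,0],[0,0,0],100],[[-3.5,-3.3,0],[0,0,0],100],[[-3.5,-3.3,0],[0,0,0],100],[[-2.1,-4.5,0],[0,0,0],100],[[-2.1,-4.5,0],[0,0,0],100],[[-2.1,-4.5,0],[0,0,0],100],[[-2.1,-4.5,0],[0,0,0],100],[[-2.1,-4.5,0],[0,0,0],100],[[0,0,0],[0,0,0],100]])

```text
time: 2.4
ee_pos: [0.4446, -0.1514, 0.2706]
eef_rot: [0.167, 0.986, -0.0, 0.0]
ft_force: [0.1, 0.3, 0.5]
width: 0.0868
grip_force: 0.0
```

Request:
move_arm(targets=[[[0,0,0],[0,0,0.16],100],[[0,0,0],[0,0,0.16],100],[[0,0,0],[0,0,0.16],100],[[0,0,0],[0,0,0.16],100],[[0,0,0],[0,0,0.16],100],[[0,0,0],[0,0,0.16],100],[[0,0,0],[0,0,0],100],[[0,0,0],[0,0,0],100]])

```text
time: 3.4
ee_pos: [0.4451, -0.1472, 0.2704]
eef_rot: [0.599, 0.801, 0.0, -0.0]
ft_force: [-0.1, 0.7, 0.4]
width: 0.0868
grip_force: 0.0
```

```bash
cat >> h.py <<'E'
from scipy.spatial.transform import Rotation as R
def totool(d,s):  # world delta (m) -> tool axes (cm)
    return (R.from_quat(s["eef_rot"]).inv().apply(d)*100).round(2)
def blue(c,z):
    hsv=cv2.cvtColor(c["image"],cv2.COLOR_BGR2HSV)
    m=((hsv[...,0]>100)&(hsv[...,0]<122)&(hsv[...,1]>150)&(hsv[...,2]>110)).astype(np.uint8)
    k,l,st,_=cv2.connectedComponentsWithStats(m); i=1+np.argmax(st[1:,4])
    p=np.argwhere(l==i)[:,::-1].astype(np.float32)
    P=np.array([onz(c,u,v,z)[:2] for u,v in p],np.float32)
    return st[i],P,cv2.boxPoints(cv2.minAreaRect(P))
E
python3 - <<'E'
from h import *
s=r.read_state(); Rm=R.from_quat(s["eef_rot"]).as_matrix()
print(s["time"],s["ee_pos"],Rm.round(3).tolist(),s["joint_positions"].round(2) if hasattr(s["joint_positions"],'round') else s["joint_positions"])
c=cam("wrist"); st,P,bx=blue(c,.1)
print(st,bx.round(4).tolist(),bx.mean(0)); 
cv2.imwrite("pics/w1.png",c["image"])
E
```

```text
3.4 [ 0.44511716 -0.14724588  0.27044112] [[-0.282, 0.959, -0.0], [0.959, 0.282, 0.0], [0.0, -0.0, -1.0]] [-0.55 -0.1   0.74  1.81  0.07  1.41  0.46]
[252 151  13  50 605] [[0.4372999966144562, -0.12250000238418579], [0.4528999924659729, -0.1737000048160553], [0.4650999903678894, -0.17000000178813934], [0.44940000772476196, -0.11879999935626984]] [ 0.45115942 -0.14627159]
```

View pics/w1.png

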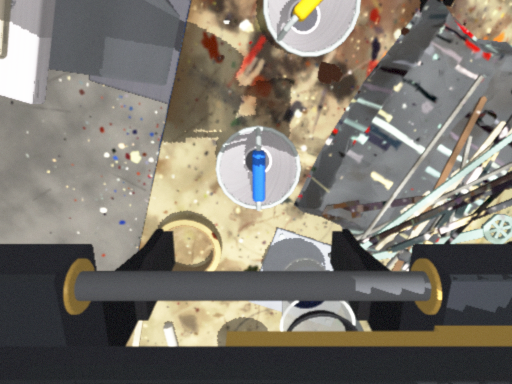

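The wrist view shows the blue bar at (258,175), aligned with the tool and centred near (0.450, −0.147). The brush tray is to the right. I'll shift slightly, go part-way down and check again.

Request:
move_arm(targets=[[[-0.1,0.5,2.5],[0,0,0],100],[[0,0,3.5],[0,0,0],100],[[0,0,3.5],[0,0,0],100],[[0,0,2.5],[0,0,0],100],[[0,0,1.5],[0,0,0],100],[[0,0,0],[0,0,0],100],[[0,0,0],[0,0,0],100]])

```text
time: 4.32
ee_pos: [0.4508, -0.1473, 0.1364]
eef_rot: [0.601, 0.8, 0.0, 0.0]
ft_force: [-0.0, -0.5, 1.0]
width: 0.0872
grip_force: 0.0
```

Run:
```python
from h import *
s=r.read_state(); print(s["ee_pos"],s["eef_rot"])
for n in("wrist","scene"):
    c=cam(n)
    st,P,bx=blue(c,.1); print(n,st,bx.round(4).tolist(),bx.mean(0),totool(np.r_[bx.mean(0)-s["ee_pos"][:2],0],s))
    if n=="wrist": w=c["image"]
    else: sc=cv2.resize(c["image"][100:260,120:350],None,fx=2.4,fy=2.4)
h=np.zeros((384,800-512,3),np.uint8); sc=cv2.resize(sc,(512,356))
cv2.imwrite("pics/w2.png",cv2.resize(np.vstack([w,sc]),(415,600)))
```

```text
[ 0.45083555 -0.14729735  0.13637688] [6.00525339e-01 7.99605501e-01 3.48009213e-04 4.88073310e-04]
wrist [ 243  178   21   80 1500] [[0.4366999864578247, -0.12030000239610672], [0.4528000056743622, -0.1736000031232834], [0.4650999903678894, -0.17000000178813934], [0.4490000009536743, -0.11659999936819077]] [ 0.45091853 -0.14512119] [0.21 0.07 0.  ]
scene [230 179  12   7  47] [[0.4262999892234802, -0.1354999989271164], [0.4401000142097473, -0.1834000051021576], [0.46230000257492065, -0.1770000010728836], [0.44850000739097595, -0.1290999948978424]] [ 0.44431913 -0.1562592 ] [-0.68 -0.88 -0.  ]
```

View pics/w2.png

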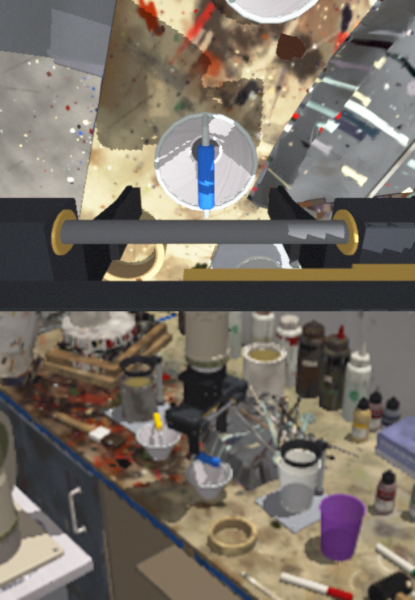

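The bar is at (205,178) in the montage, midway between the fingers and within 1–2 mm of the tool centre. I'll go down and grip.

Request:
move_arm(targets=[[[0.1,0,2],[0,0,0],100],[[0,0,2],[0,0,0],100],[[0,0,1.5],[0,0,0],100],[[0,0,0.8],[0,0,0],100],[[0,0,0],[0,0,0],100],[[0,0,0],[0,0,0],100]])

```text
time: 5.18
ee_pos: [0.4504, -0.1464, 0.073]
eef_rot: [0.601, 0.799, 0.0, 0.0]
ft_force: [-1.0, -0.7, -0.4]
width: 0.0872
grip_force: 0.0
```

Request:
move_arm(targets=[[[0,0,0],[0,0,0],50],[[0,0,0],[0,0,0],30],[[0,0,0],[0,0,0],20],[[0,0,0],[0,0,0],10],[[0,0,0],[0,0,0],0],[[0,0,0],[0,0,0],0],[[0,0,0],[0,0,0],0],[[0,0,0],[0,0,0],0]], grip_force=20)

```text
time: 6.18
ee_pos: [0.45, -0.1462, 0.0725]
eef_rot: [0.601, 0.799, 0.0, -0.0]
ft_force: [1.1, 0.0, -0.2]
width: 0.0151
grip_force: 0.1
```

Request:
move_arm(targets=[[[0,0,0],[0,0,0],0],[[0,0,0],[0,0,0],0],[[0,0,0],[0,0,0],0]])

```text
time: 6.55
ee_pos: [0.4499, -0.1462, 0.0725]
eef_rot: [0.601, 0.799, 0.0, -0.0]
ft_force: [0.6, 0.6, -0.6]
width: 0.0139
grip_force: 19.9
```

Request:
move_arm(targets=[[[0,0,-1],[0,0,0],0],[[0,0,-2.5],[0,0,0],0],[[0,0,-3.5],[0,0,0],0],[[0,0,-3.5],[0,0,0],0],[[0,0,-3.5],[0,0,0],0],[[0,0,-3],[0,0,0],0],[[0,0,-2],[0,0,0],0],[[0,0,0],[0,0,0],0],[[0,0,0],[0,0,0],0]])

```text
time: 7.68
ee_pos: [0.4495, -0.1463, 0.2618]
eef_rot: [0.601, 0.799, -0.0, -0.0]
ft_force: [0.5, 0.9, -1.5]
width: 0.0139
grip_force: 19.9
```

Run:
```python
from h import *
s=r.read_state(); print(s["ee_pos"],s["width"],s["grip_force"])
T=cam("top");S=cam("scene");W=cam("wrist")
import pickle; pickle.dump((T,S,W),open("c1.pkl","wb"))
# collar top: dark ring, top view ellipse of outer boundary
for n,c,z in(("top",T,.145),("scene",S,.145)):
    f=192/np.tan(np.radians(c["vertical_fov"])/2); M=np.array(c["cam_to_world"])
    q=M[:3,:3].T@(np.array([.567,-.301,.145])-M[:3,3]); u,v=f*q[0]/q[2]+c["cx"],f*q[1]/q[2]+c["cy"]; print(n,u,v)
    x0,y0=int(u)-40,int(v)-35
    cr=cv2.resize(c["image"][y0:y0+70,x0:x0+80],None,fx=5,fy=5,interpolation=cv2.INTER_CUBIC); print(x0,y0)
    if n=="top":a=cr
o=np.hstack([a,cr]); w=cv2.resize(W["image"],(333,250)); b=np.zeros((250,800,3),np.uint8); b[:,:333]=w
b[:,340:673]=cv2.resize(S["image"][80:272,100:356],(333,250))
cv2.imwrite("pics/c3.png",np.vstack([o,b]))
```

```text
[ 0.44953962 -0.14625961  0.26183771] 0.013898122554225591 19.906920544453897
top 272.5502031282106 165.11622352114924
232 130
scene 286.6640333487523 177.0161941923139
246 142
```

View pics/c3.png

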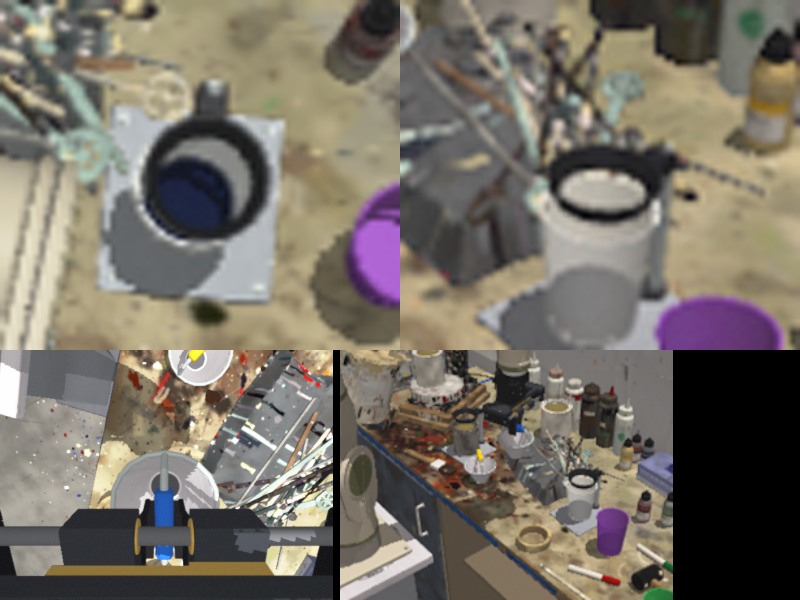

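Run:
```python
from h import *
import pickle
from scipy.optimize import least_squares
T,S,W=pickle.load(open("c1.pkl","rb"))
vis=[]
for n,c,u0,v0 in(("top",T,273,166),("scene",S,286,178)):
    im=c["image"][v0-30:v0+30,u0-35:u0+35]; big=cv2.resize(im,None,fx=4,fy=4,interpolation=cv2.INTER_CUBIC)
    g=cv2.cvtColor(big,cv2.COLOR_BGR2GRAY)
    # radial edge: from outside inward, half-level crossing of gray around the collar
    C0=np.array([.567,-.301]); M=np.array(c["cam_to_world"]); f=192/np.tan(np.radians(c["vertical_fov"])/2)
    full=cv2.GaussianBlur(cv2.cvtColor(c["image"],cv2.COLOR_BGR2GRAY),(0,0),.6).astype(np.float32)
    cen=C0.copy()
    for it in range(4):
        pts=[];
        for a in np.radians(np.arange(0,360,4)):
            rr=np.arange(.034,.058,.0005)
            X=np.c_[cen[0]+rr*np.cos(a),cen[1]+rr*np.sin(a),np.full(len(rr),.145)]
            q=(X-M[:3,3])@M[:3,:3]; u=(f*q[:,0]/q[:,2]+c["cx"]).astype(np.float32);v=(f*q[:,1]/q[:,2]+c["cy"]).astype(np.float32)
            p=cv2.remap(full,u[None],v[None],cv2.INTER_LINEAR)[0]
            d=np.diff(p); i=np.argmax(d[8:])+8   # dark->bright outward, near .038+
            if d[i]>3: pts.append([X[i,0],X[i,1],np.degrees(a),d[i]])
        pts=np.array(pts)
        view=C0-M[:2,3]; view/=np.linalg.norm(view)
        da=np.c_[np.cos(np.radians(pts[:,2])),np.sin(np.radians(pts[:,2]))]@view
        k=da>-.5
        fit=least_squares(lambda x:np.hypot(pts[k,0]-x[0],pts[k,1]-x[1])-.045,cen,loss="soft_l1",f_scale=.0015)
        cen=fit.x
    res=np.hypot(pts[k,0]-cen[0],pts[k,1]-cen[1])-.045
    fr=least_squares(lambda x:np.hypot(pts[k,0]-x[0],pts[k,1]-x[1])-x[2],np.r_[cen,.045],loss="soft_l1",f_scale=.0015).x
    print(n,k.sum(),cen.round(4),"med|res|",np.median(abs(res)).round(4),"freeR",fr.round(4))
s=r.read_state()
st,P,bx=blue(S,.09+.19); print(bx.mean(0))
```

```text
top 56 [ 0.565  -0.3007] med|res| 0.0014 freeR [ 0.567  -0.3018  0.0429]
scene 53 [ 0.5675 -0.3027] med|res| 0.0025 freeR [ 0.5687 -0.301   0.043 ]
[ 0.45717996 -0.1589413 ]
```

The montage shows the blue strainer held level. The clear cup's collar fits to about (0.567, −0.3015), and both views agree within 2 mm. I'll carry the strainer over it.

Request:
move_arm(targets=[[[-1.5,0.6,0],[0,0,0],0],[[-3.0,1.1,0],[0,0,0],0],[[-3.5,1.3,0],[0,0,0],0],[[-3.5,1.3,0],[0,0,0],0],[[-3.2,1.3,0],[0,0,0],0],[[-2.2,0.9,0],[0,0,0],0],[[-1.3,0.5,0],[0,0,0],0],[[0,0,0],[0,0,0],0],[[0,0,0],[0,0,0],0],[[0,0,0],[0,0,0],0]])

```text
time: 9.07
ee_pos: [0.5678, -0.3009, 0.2626]
eef_rot: [0.6, 0.8, 0.0, -0.0]
ft_force: [0.8, 0.4, -0.6]
width: 0.0137
grip_force: 19.9
```

Run:
```python
from h import *
import pickle
s=r.read_state(); print(s["time"],s["ee_pos"],s["eef_rot"],s["width"],s["joint_positions"])
T=cam("top");S=cam("scene");W=cam("wrist"); pickle.dump((T,S,W),open("c2.pkl","wb"))
def proj(c,X):
    M=np.array(c["cam_to_world"]);f=192/np.tan(np.radians(c["vertical_fov"])/2);q=(np.atleast_2d(X)-M[:3,3])@M[:3,:3]
    return np.c_[f*q[:,0]/q[:,2]+c["cx"],f*q[:,1]/q[:,2]+c["cy"]]
a=np.linspace(0,2*np.pi,60)
zo=s["ee_pos"][2]-.072
def draw(c,x0,y0,w,h,k):
    im=cv2.resize(c["image"][y0:y0+h,x0:x0+w],None,fx=k,fy=k,interpolation=cv2.INTER_CUBIC)
    for cx,cy,z,rad,col in((.567,-.3015,.145,.045,(0,255,0)),(s["ee_pos"][0],s["ee_pos"][1],zo+.056,.051,(0,0,255)),(s["ee_pos"][0],s["ee_pos"][1],zo,.020,(255,0,255))):
        p=proj(c,np.c_[cx+rad*np.cos(a),cy+rad*np.sin(a),np.full(60,z)]); q=((p-[x0,y0]+.5)*k).astype(int)
        cv2.polylines(im,[q],True,col,1)
    return im
u,v=proj(S,[.567,-.30,.18])[0].astype(int); A=draw(S,u-45,v-55,90,110,5)
u,v=proj(T,[.567,-.30,.18])[0].astype(int); B=draw(T,u-35,v-55,70,110,5)
cv2.imwrite("pics/c4.png",np.hstack([A,B]));
```

```text
9.075 [ 0.56776034 -0.30086837  0.26260062] [ 6.00453671e-01  7.99659467e-01  3.46422376e-04 -7.38406610e-05] 0.01374424397297748 [-0.20435781  0.45805304  0.88611067  1.38638925 -0.35255609  1.46027632
  0.95124261]
```

View pics/c4.png

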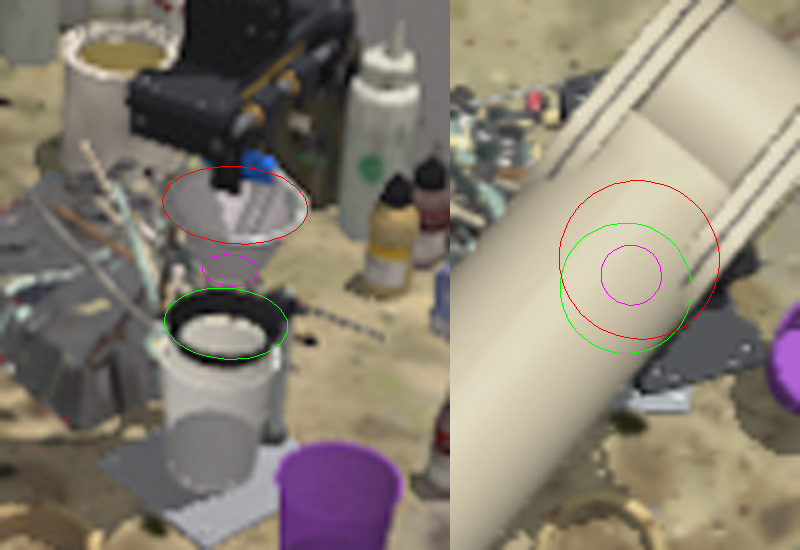

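In the scene overlay, the predicted circles match the real rim (left edge ≈165, right ≈307) and the collar (164 to 289). Alignment is within about 1–2 mm. I'll lower most of the way.

Request:
move_arm(targets=[[[0,-0.1,1],[0,0,0],0],[[0,0,2],[0,0,0],0],[[0,0,2],[0,0,0],0],[[0,0,1.5],[0,0,0],0],[[0,0,0.9],[0,0,0],0],[[0,0,0],[0,0,0],0],[[0,0,0],[0,0,0],0]])

```text
time: 10.1
ee_pos: [0.5672, -0.3021, 0.1891]
eef_rot: [0.601, 0.799, 0.0, 0.0]
ft_force: [-0.2, -0.6, 0.3]
width: 0.014
grip_force: 19.9
```

Request:
move_arm(targets=[[[0,0,0.3],[0,0,0],0],[[0,0,0.2],[0,0,0],0],[[0,0,0],[0,0,0],0]])

```text
time: 10.48
ee_pos: [0.5668, -0.3017, 0.1834]
eef_rot: [0.601, 0.799, 0.0, -0.0]
ft_force: [0.6, -0.5, -1.7]
width: 0.0142
grip_force: 19.9
```

Request:
move_arm(targets=[[[0,0,0.2],[0,0,0],0],[[0,0,0.1],[0,0,0],0],[[0,0,0],[0,0,0],0]])

```text
time: 10.85
ee_pos: [0.5672, -0.3012, 0.1805]
eef_rot: [0.6, 0.8, 0.0, -0.0]
ft_force: [0.2, 2.9, 0.9]
width: 0.0135
grip_force: 20.0
```

Request:
move_arm(targets=[[[0,0,0.1],[0,0,0],0],[[0,0,0],[0,0,0],0],[[0,0,0],[0,0,0],0]])

```text
time: 11.22
ee_pos: [0.5674, -0.3013, 0.1797]
eef_rot: [0.6, 0.8, 0.0, 0.0]
ft_force: [1.7, 4.8, 3.1]
width: 0.0136
grip_force: 20.0
```

Contact is pushing toward +y, so I'll shift about 1 mm that way and go down the last millimetre.

Request:
move_arm(targets=[[[0.1,0.05,0],[0,0,0],0],[[0,0,0.05],[0,0,0],0],[[0,0,0],[0,0,0],0]])

```text
time: 11.6
ee_pos: [0.5672, -0.3007, 0.179]
eef_rot: [0.601, 0.8, 0.0, 0.0]
ft_force: [1.6, 2.8, 1.5]
width: 0.0139
grip_force: 20.0
```

Request:
move_arm(targets=[[[0,0,0.1],[0,0,0],0],[[0,0,0],[0,0,0],0],[[0,0,0],[0,0,0],0]])

```text
time: 11.98
ee_pos: [0.5675, -0.3005, 0.1783]
eef_rot: [0.601, 0.8, 0.0, 0.0]
ft_force: [1.8, 4.1, 4.7]
width: 0.0137
grip_force: 20.0
```

Request:
move_arm(targets=[[[0.08,0.05,0.05],[0,0,0],0],[[0,0,0],[0,0,0],0],[[0,0,0],[0,0,0],0]])

```text
time: 12.35
ee_pos: [0.5676, -0.3003, 0.1782]
eef_rot: [0.601, 0.799, 0.0, 0.001]
ft_force: [0.1, 1.9, 6.4]
width: 0.0138
grip_force: 20.0
```

Run:
```python
from h import *
s=r.read_state(); print(s["ee_pos"],s["ft_force"],s["torque"])
c=cam("scene"); M=np.array(c["cam_to_world"]);f=192/np.tan(np.radians(c["vertical_fov"])/2)
k=6;a=np.linspace(0,2*np.pi,60);x0,y0=240,110;im=cv2.resize(c["image"][y0:y0+95,x0:x0+100],None,fx=k,fy=k,interpolation=cv2.INTER_CUBIC)
for z,rad,col in((.145,.045,(0,255,0)),(.162,.051,(0,0,255))):
    q=(np.c_[.5675+rad*np.cos(a),-.3005+rad*np.sin(a),np.full(60,z)]-M[:3,3])@M[:3,:3]
    p=np.c_[f*q[:,0]/q[:,2]+c["cx"],f*q[:,1]/q[:,2]+c["cy"]]
    cv2.polylines(im,[((p-[x0,y0]+.5)*k).astype(int)],True,col,1)
cv2.imwrite("pics/c5.png",im)
```

```text
[ 0.56756441 -0.30032054  0.17821388] [0.14558155 1.90577338 6.37549299] [ 0.78565895 -0.28830133 -0.02949326]
```

View pics/c5.png

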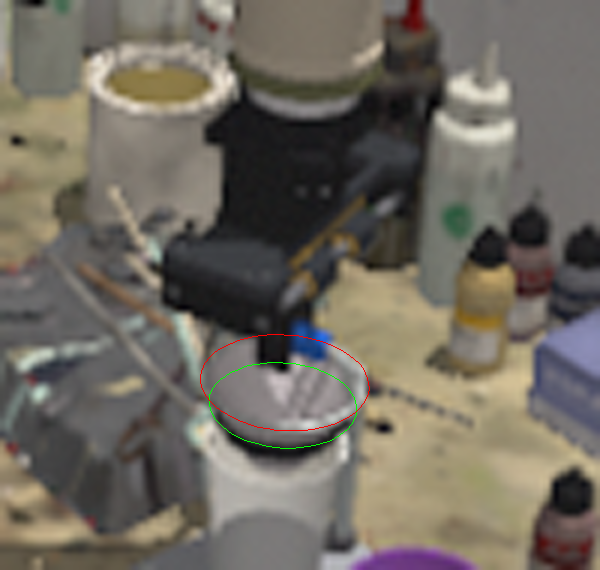

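The rim matches the seated circle (centre about (285,382) in the crop), and the contact force is now almost purely upward. I'll release and go straight up.

Request:
move_arm(targets=[[[0,0,0],[0,0,0],18],[[0,0,0],[0,0,0],22],[[0,0,0],[0,0,0],30],[[0,0,0],[0,0,0],45],[[0,0,0],[0,0,0],55],[[0,0,0],[0,0,0],55],[[0,0,0],[0,0,0],55]], grip_force=10)

```text
time: 13.28
ee_pos: [0.5673, -0.2998, 0.1775]
eef_rot: [0.601, 0.799, 0.0, -0.0]
ft_force: [0.1, -0.6, -0.5]
width: 0.0473
grip_force: 0.0
```

Request:
move_arm(targets=[[[0,0,-0.5],[0,0,0],55],[[0,0,-1.5],[0,0,0],55],[[0,0,-2.5],[0,0,0],55],[[0,0,-3],[0,0,0],55],[[0,0,-3],[0,0,0],55],[[0,0,-2],[0,0,0],55],[[0,0,0],[0,0,0],55],[[0,0,0],[0,0,0],55]])

```text
time: 14.28
ee_pos: [0.5671, -0.2997, 0.302]
eef_rot: [0.601, 0.799, 0.0, -0.0]
ft_force: [-0.6, 0.5, -1.0]
width: 0.0479
grip_force: 0.0
```

Run:
```python
from h import *
s=r.read_state(); print(s["time"],s["ee_pos"],s["width"])
c=cam("scene");w=cam("wrist"); st,P,bx=blue(w,.206); print("bar at z=.206",bx.mean(0),bx.round(4).tolist())
M=np.array(c["cam_to_world"]);f=192/np.tan(np.radians(c["vertical_fov"])/2)
k=5;a=np.linspace(0,2*np.pi,60);x0,y0=240,130;im=cv2.resize(c["image"][y0:y0+100,x0:x0+80],None,fx=k,fy=k,interpolation=cv2.INTER_CUBIC)
q=(np.c_[.5675+.051*np.cos(a),-.3005+.051*np.sin(a),np.full(60,.162)]-M[:3,3])@M[:3,:3]
p=np.c_[f*q[:,0]/q[:,2]+c["cx"],f*q[:,1]/q[:,2]+c["cy"]]
cv2.polylines(im,[((p-[x0,y0]+.5)*k).astype(int)],True,(0,0,255),1)
b=np.zeros((500,400,3),np.uint8); b[:300]=cv2.resize(w["image"],(400,300))
cv2.imwrite("pics/c6.png",np.hstack([im,b]))
```

```text
14.275 [ 0.56714903 -0.29973871  0.30200073] 0.047940045945232025
bar at z=.206 [ 0.56666636 -0.3005868 ] [[0.5529999732971191, -0.27619999647140503], [0.5684000253677368, -0.32850000262260437], [0.5803999900817871, -0.3249000012874603], [0.5648999810218811, -0.2727000117301941]]
```

View pics/c6.png

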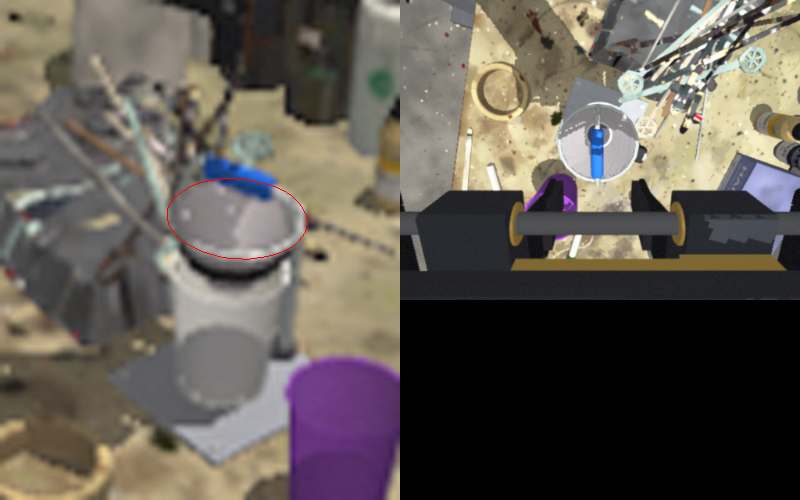

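The strainer sits upright in the collar: its rim matches the seated circle at about (237,218), and the grip is centred at (0.567, −0.3006). The cup is undisturbed and the gripper is clear, so I'll hand in.

```bash
python3 -c "
from bench import r
print(r.close_job())"
```

```text
the job is handed in; nothing more can be done
None
```

The blue-gripped strainer is seated upright and centred in the collar over the clear mixing cup; the yellow strainer and the cup were left untouched, and the job was handed in at about 14.4 s.

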